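# Hang the brass key blanks on the balancer arm

## Task

The brass key blanks are next at the key cutter: pick up the red-handled caddy and hang it by its wire bail on the yellow spring balancer arm, between the upturned tip and the shoulder. Lower it gently with the arm as the arm sinks, keep hold until the arm is carrying the caddy and has settled, and only then let go, so that neither drops nor bounces. Leave the blue-handled caddy where it is.

Things in the scene. Friction and masses are not known exactly. Their poses are not given: they have to be found in the camera images.
- caddy_brass: Caddy to hang: black tray 80 (x) by 96 (y) by 45 mm high, brass key blanks, 0.45 kg +-15%. Origin: centre of underside. Wire bail 8 mm thick in the y-z plane: level top bar along y, underside at z 106, opening below it 61 high, 82 wide. Red block handle 34 (x) by 26 (y) over the bar, z 120 to 158; grip it across y (along the bar) so that the arm can pass below. Either way round is fine.
- caddy_steel: Second caddy, to be left alone: same shape, size and origin, but silver-coloured key blanks and a blue block handle.
- hook_seat (a point): Middle of the black seat on top of the yellow arm (14 mm wide, 12 thick), where the bail's bar must rest. x: along the arm from free tip to post (220 mm away), z: up. Empty, the arm rises 0.12 rad towards its tip, seat 200 mm above the bench. Seat 36 mm long; beyond it the tip turns up 16 mm, behind it a 9 mm shoulder. The bail goes over the free tip, its bar square to the arm, then down.
- balance_arm (a joint): Tilt of the sprung arm, rad: 0 empty, on its upper stop; grows as the seat sinks (0.1 is 22 mm). Starts to sink at about 0.7 N on the seat, then 0.7 N per 10 mm. Under the freely hanging caddy it settles near 0.23, about 50 mm down (0.17 to 0.30 by the caddy's weight). Lightly damped: let go early, it drops and bounces.
Mind the look-alikes: they are no part of the job. Leave any orange or pink look-alike of the caddy_brass alone.

How it is judged:
By the outcome, as a careful person would: the job done as asked, in the order asked, and still so for the second after the job is handed in, with the robot touching nothing.
It also fails if it takes over 51 s, if anything falls off the work surface, if the arm or the gripper's body presses on something with over 40 N, if the wrist force passes 120 N, or if a joint passes its speed limit or range.

## Robot

A 6-joint arm with a two-finger parallel gripper is mounted at the origin on the work surface. World frame = base frame: x ahead of the robot, y to its left, z up, the work surface at z = 0. Lengths are in m, angles in degrees, forces in N, time in s.
With the tool pointing down it reaches from about 0.325 to 0.85 m from the base axis. Payload 15.5 kg.
Tool frame: the origin (TCP) lies at the very end of the fingers, on their centre line; the grasp point (between the pads) lies arm.grip_depth behind it (arm.grip_depth is the distance from the TCP to the grasp point, in m); z points along the fingers, y is the line along which they close (so a half turn about z gives the same grasp; the last joint's range is limited). The gripper opens to 91 mm and grips with 3 to 60 N. Pads are 32 mm wide; open, the fingers measure 118 mm over their backs; the gripper's body (76 mm by 178 mm) begins 60 mm behind the grasp point.
Start: joints at [69.528, 28.281, 77.091, -0, 74.628, -5.472], TCP at [0.162, 0.604, 0.214] pointing down, gripper open.
Joint ranges: [-166.48, 166.48], [-47.26, 123.95], [12.59, 153.08], [-70.14, 250.14], [6.76, 159.57], [-176.63, 176.63]. Speed limits (degrees/s): [108.29, 108.29, 147.25, 172.46, 172.46, 172.46].

## Interface

Orientations are given as a 3x3 rotation matrix whose columns are the frame's x, y, z axes.
In Python, from rig import arm gives the robot as it stands. Calls block until the motion is done:
- arm.move_to(position, orientation): joint-space move of the TCP to a pose.
- arm.move_l(position, orientation=None, feed=0.15): straight line of the TCP; orientation=None keeps the orientation; feed is the mean speed in m/s.
- arm.move_joints(angles): joint-space move.
- arm.grip(opening): finger opening in m; the grip force is fixed at half the most; returns when the fingers have stopped.
- arm.sleep(seconds).
- arm.solve_ik(position, orientation): joint angles nearest the present ones, or None.
- arm.snapshot(name): name is "scene" or "top"; returns the picture (400x640x3 uint8, red, green, blue); there is no depth.
- arm.get_calibration(name): a dict with "intrinsics" (3x3 intrinsics, pixels), "cam_to_world" (4x4, takes a point from camera to world coordinates). Camera axes: x right, y down, z forward; pixel columns grow to the right and rows downward; lengths in m; the calibration is good to about 2 mm. A picture is of the moment at which its call begins. get_calibration takes no time and is no camera call.
A pose or a line that the arm cannot do raises arm.Unreachable and nothing moves.
- arm.sign_off(): hands the job in; it is judged then, once.
Readings, each from a call of its own:
- arm.current_t(): time.
- arm.current_joint_positions(): joint angles.
- arm.current_dq(): joint speeds.
- arm.current_tau(): joint torques, N m.
- arm.current_ee_pos(): TCP position.
- arm.current_tool_rot(): TCP orientation.
- arm.current_force(): force on the tool from outside, world axes, zero at the start.
- arm.current_torque(): the same for the moment, N m.
- arm.current_width(): finger opening in m.
- arm.current_grasp_force(): force on a finger pad.
Only numpy, scipy, OpenCV 4.12 (cv2) and the standard library are available. Lean on these libraries where they do the work, as an engineer would, in place of code of your own. Each camera call takes 0.05 s, during which the arm holds its last target. There are 200 camera calls.

## Working session

There is one attempt and no reset: what is moved stays moved. The work goes in short steps, each a Python script; the robot and the scene stay as the last script left them, time stands still between calls to the robot, and variables do not carry over. Pictures are saved under pics/ and viewed, at most 10 in all, crops included, and the job is handed in when it is done.

```bash
mkdir -p pics; ls; python3 - <<'E'
from rig import arm
import cv2
for n in("scene","top"):
    im=arm.snapshot(n); cv2.imwrite(f"pics/{n}0.png",im[:,:,::-1])
    c=arm.get_calibration(n); print(n,c["intrinsics"],c["cam_to_world"].round(4))
print(arm.grip_depth,arm.current_t(),arm.current_tool_rot().round(3))
E
```

```text
pics
scene [[501.86777545   0.         329.24859991]
 [  0.         501.86777545 194.84396849]
 [  0.           0.           1.        ]] [[-0.2053  0.5386 -0.8171  1.5402]
 [ 0.9787  0.1091 -0.1739  0.2547]
 [-0.0045 -0.8354 -0.5496  0.9034]
 [ 0.      0.      0.      1.    ]]
top [[442.28345914   0.         321.12735627]
 [  0.         442.28345914 204.6599258 ]
 [  0.           0.           1.        ]] [[-2.3000e-03 -9.8770e-01  1.5610e-01  2.5000e-01]
 [-1.0000e+00  2.3000e-03 -3.0000e-04  6.0000e-03]
 [-1.0000e-04 -1.5610e-01 -9.8770e-01  1.3274e+00]
 [ 0.0000e+00  0.0000e+00  0.0000e+00  1.0000e+00]]
0.0188 0.1 [[-0.966  0.259 -0.   ]
 [ 0.259  0.966 -0.001]
 [ 0.    -0.001 -1.   ]]
```

View pics/scene0.png

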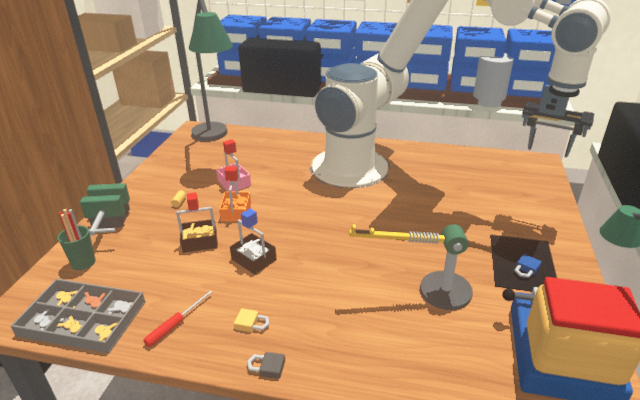

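View pics/top0.png

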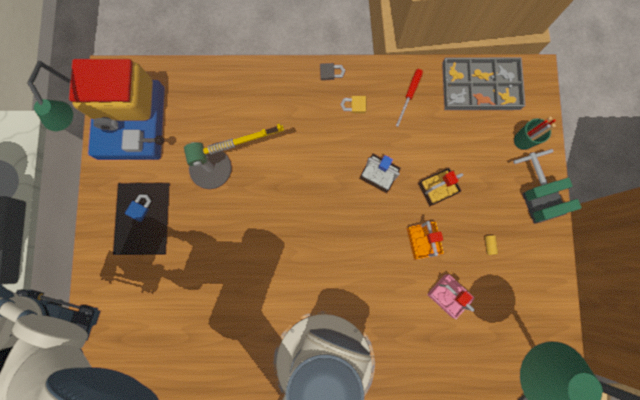

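The scene view shows the black tray with brass blanks and red handle at (198,235), which is (440,187) in the top view. The blue caddy is at top (380,172), and the orange and pink decoys are at (426,240) and (450,297). The yellow arm's tip is at top (283,127) and its post near (195,153). I'll zoom in next.

```bash
python3 - <<'E'
import cv2,numpy as np
s=cv2.imread("pics/scene0.png");t=cv2.imread("pics/top0.png")
f=lambda im,x,y,w,h:cv2.resize(im[y:y+h,x:x+w],(400,300),interpolation=cv2.INTER_CUBIC)
o=np.vstack([np.hstack([f(s,160,185,80,60+0),f(t,400,155,80,60)]),np.hstack([f(s,340,200,120,90),f(t,180,110,120,90)])])
cv2.imwrite("pics/crop1.png",o)
E
```

```text
(no output)
```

View pics/crop1.png

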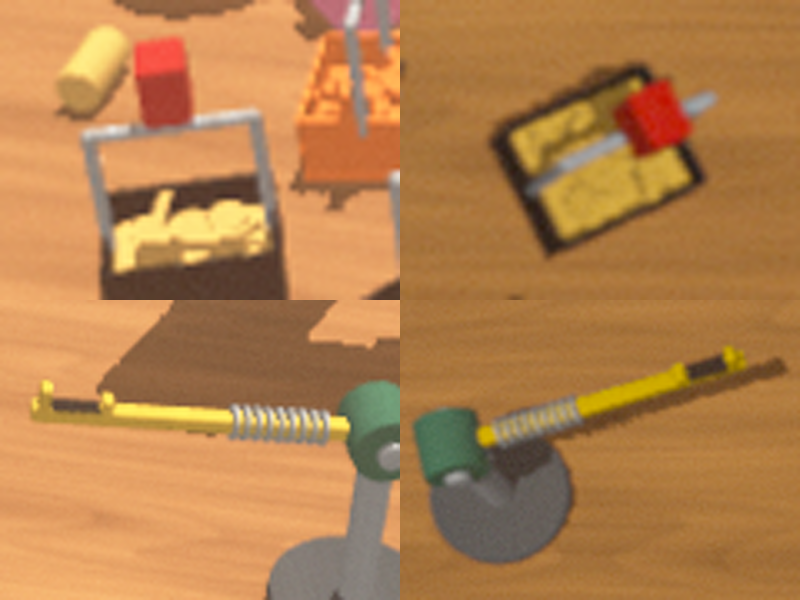

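The crops show the bail bar clearly. In the scene view its ends are near (177,212) and (212,208), in the top view (426,193) and (463,175), with the red handle at mid-bar. The black seat is near scene (363,232) and top (272,130). I'll measure these with masks and triangulation.

```bash
cat > h.py <<'E'
import cv2,numpy as np
from rig import arm
C={n:arm.get_calibration(n) for n in("scene","top")}
def ray(n,p):
    c=C[n];T=c["cam_to_world"];d=T[:3,:3]@np.linalg.solve(c["intrinsics"],[p[0],p[1],1.]);return T[:3,3],d/np.linalg.norm(d)
def plane(n,p,z):
    o,d=ray(n,p);return o+d*(z-o[2])/d[2]
def tri(ps,pt):
    o1,d1=ray("scene",ps);o2,d2=ray("top",pt)
    s,t=np.linalg.lstsq(np.c_[d1,-d2],o2-o1,rcond=None)[0]
    a,b=o1+s*d1,o2+t*d2;return (a+b)/2,np.linalg.norm(a-b)
def proj(n,X):
    c=C[n];q=c["intrinsics"]@(np.linalg.inv(c["cam_to_world"])@np.r_[X,1])[:3];return q[:2]/q[2]
def hsv(n,im=None):
    return cv2.cvtColor(arm.snapshot(n) if im is None else im,cv2.COLOR_RGB2HSV)
def blob(m,box,biggest=True):
    x,y,w,h=box;k=np.zeros(m.shape,np.uint8);k[y:y+h,x:x+w]=m[y:y+h,x:x+w]
    N,L,S,c=cv2.connectedComponentsWithStats(k);i=1+np.argmax(S[1:,4]);return c[i],S[i,4],(L==i)
E
python3 - <<'E'
from h import *
S=cv2.imread("pics/scene0.png")[:,:,::-1];T=cv2.imread("pics/top0.png")[:,:,::-1]
hs,ht=hsv(0,S),hsv(0,T)
red=lambda h:((((h[...,0]<5)|(h[...,0]>174))&(h[...,1]>170)&(h[...,2]>90))*255).astype(np.uint8)
a,na,_=blob(red(hs),(180,185,22,27));b,nb,_=blob(red(ht),(435,160,30,35))
print("handle",a,na,b,nb,tri(a,b))
for p,q in(((177,212),(426,193)),((212.4,208),(463,175))):print("bar",tri(p,q))
ds=((hs[...,2]<110)*255).astype(np.uint8)
c,n,m=blob(ds,(350,226,22,10));dt=((ht[...,2]<80)*255).astype(np.uint8);d,n2,m2=blob(dt,(262,122,18,14))
print("seat",c,n,d,n2,tri(c,d))
for nm,h,box in(("scene",hs,(340,215,75,35)),("top",ht,(205,120,82,35))):
    y=((h[...,0]>22)&(h[...,0]<34)&(h[...,1]>190))*255
    c0,n0,mm=blob(cv2.morphologyEx(y.astype(np.uint8),cv2.MORPH_CLOSE,np.ones((3,3))),box)
    ys,xs=np.nonzero(mm);print(nm,n0,xs.min(),xs.max(),c0,cv2.fitLine(np.c_[xs,ys].astype(np.float32),cv2.DIST_L2,0,.01,.01).ravel()[:2])
for p in((497,138),(645,65),(705,180),(550,255)):print("rim",plane("top",(400+(p[0]-400)/5,155+p[1]/5),.045).round(4))
g,ng,_=blob(((ht[...,0]>45)&(ht[...,0]<85)&(ht[...,1]>60)).astype(np.uint8),(180,138,28,30));print("green",g,ng,plane("top",g,.18))
E
```

```text
handle [191.89333333 200.94      ] 150 [450.52991453 178.16239316] 117 (array([ 0.50986312, -0.34815431,  0.14083355]), np.float64(0.002342940327340566))
bar (array([ 0.50025153, -0.34487617,  0.08857549]), np.float64(0.10770995417222183))
bar (array([ 0.5072245 , -0.33897986,  0.13184555]), np.float64(0.09347012635572226))
seat [361.64516129 231.35483871] 31 [271.4375  130.09375] 32 (array([0.62871368, 0.13658459, 0.20003704]), np.float64(0.0007530713090957891))Traceback (most recent call last):
  File "<stdin>", line 13, in <module>
  File "h.py", line 18, in blob
    N,L,S,c=cv2.connectedComponentsWithStats(k);i=1+np.argmax(S[1:,4]);return c[i],S[i,4],(L==i)
                                                    ~~~~~~~~~^^^^^^^^^
    return _wrapfunc(a, 'argmax', axis=axis, out=out, **kwds)
    return bound(*args, **kwds)
ValueError: attempt to get argmax of an empty sequence
```

Handle z of 0.141 (expected 0.139) and seat z of 0.200 both check out. I had the bar ends paired the wrong way round because the two cameras face opposite directions. I'll fix that and the yellow mask.

```bash
python3 - <<'E'
from h import *
S=cv2.imread("pics/scene0.png")[:,:,::-1];T=cv2.imread("pics/top0.png")[:,:,::-1]
hs,ht=hsv(0,S),hsv(0,T)
for p,q in(((177,212),(463,175)),((212.4,208),(426,193))):print("bar",tri(p,q))
for p in((426,193),(463,175)):print("bar@.11",plane("top",p,.11))
for p in((497,138),(645,65),(705,180),(550,255)):print("rim",plane("top",(400+(p[0]-400)/5,155+p[1]/5),.045).round(4))
print(hs[236,390],ht[142,245],ht[130,271])
for nm,h,box in(("scene",hs,(375,225,35,20)),("top",ht,(232,122,28,30))):
    y=((h[...,0]>20)&(h[...,0]<36)&(h[...,1]>185)&(h[...,2]>90)).astype(np.uint8)
    c0,n0,mm=blob(y,box)
    ys,xs=np.nonzero(mm);print(nm,n0,xs.min(),xs.max(),c0,cv2.fitLine(np.c_[xs,ys].astype(np.float32),cv2.DIST_L2,0,.01,.01).ravel()[:2])
    if nm=="top":
        P=plane("top",c0,.192);d=np.array([.6287,.1366])-P[:2];print(P,np.degrees(np.arctan2(d[1],d[0])),d)
g,ng,_=blob(((ht[...,0]>45)&(ht[...,0]<85)&(ht[...,1]>60)).astype(np.uint8),(180,138,28,30));print("green",g,ng,plane("top",g,.18))
E
```

```text
bar (array([ 0.52533666, -0.3918245 ,  0.10898181]), np.float64(0.0052147082822534595))
bar (array([ 0.47892935, -0.2976401 ,  0.10137054]), np.float64(0.015562588884918347))
bar@.11 [ 0.47476895 -0.28788172  0.11      ]
bar@.11 [ 0.52605925 -0.39411542  0.11      ]
rim [ 0.5181 -0.2853  0.045 ]
rim [ 0.5622 -0.375   0.045 ]
rim [ 0.4925 -0.407   0.045 ]
rim [ 0.448  -0.3138  0.045 ]
[ 20 174 188] [ 21 218 123] [ 13 117  72]Traceback (most recent call last):
  File "<stdin>", line 10, in <module>
  File "h.py", line 18, in blob
    N,L,S,c=cv2.connectedComponentsWithStats(k);i=1+np.argmax(S[1:,4]);return c[i],S[i,4],(L==i)
                                                    ~~~~~~~~~^^^^^^^^^
    return _wrapfunc(a, 'argmax', axis=axis, out=out, **kwds)
    return bound(*args, **kwds)
ValueError: attempt to get argmax of an empty sequence
```

```bash
python3 - <<'E'
from h import *
S=cv2.imread("pics/scene0.png")[:,:,::-1];T=cv2.imread("pics/top0.png")[:,:,::-1]
hs,ht=hsv(0,S),hsv(0,T)
print(hs[236,385:392].tolist(),ht[136:150,245].tolist())
for nm,h,I,box in(("scene",hs,S,(340,220,68,30)),("top",ht,T,(203,122,84,30))):
    y=((h[...,0]>18)&(h[...,0]<36)&(h[...,1]>(165 if nm=="scene" else 195))).astype(np.uint8)
    k=np.zeros_like(y);X,Y,w,hh=box;k[Y:Y+hh,X:X+w]=y[Y:Y+hh,X:X+w]
    ys,xs=np.nonzero(k);l=cv2.fitLine(np.c_[xs,ys].astype(np.float32),cv2.DIST_HUBER,0,.01,.01).ravel();print(nm,len(xs),xs.min(),xs.max(),l)
    if nm=="top":
        p=lambda x:(x,l[3]+(x-l[2])*l[1]/l[0])
        A=plane(nm,p(271.4),.2);B=plane(nm,p(220),.186);d=A-B;print(A,B,np.degrees(np.arctan2(d[1],d[0])))
m=((ht[...,0]>45)&(ht[...,0]<95)&(ht[...,1]>60)).astype(np.uint8)
g,ng,_=blob(m,(180,138,28,30));print("green",g,ng,plane("top",g,.18))
E
```

```text
[[21, 170, 180], [20, 170, 181], [20, 170, 182], [20, 172, 182], [20, 168, 185], [20, 174, 188], [20, 173, 193]] [[25, 255, 200], [25, 255, 207], [25, 255, 208], [25, 255, 209], [25, 255, 201], [24, 255, 165], [21, 218, 123], [16, 172, 104], [15, 173, 103], [15, 159, 101], [15, 169, 115], [15, 158, 153], [15, 162, 168], [15, 155, 173]]
scene 237 349 407 [9.9732292e-01 7.3123567e-02 3.7836926e+02 2.3537613e+02]
top 299 203 283 [  0.9613997  -0.2751558 251.53615   136.56128  ]
[0.62651172 0.13702831 0.2       ] [0.59068106 0.27523062 0.186     ] -75.46537648422853
green [193.61538462 152.63545151] 299 [0.57312749 0.34661063 0.18      ]
```

Arm direction, tip to post, is about 104.6°, and seat to post measures 217 mm, which fits the stated 220. The seat is at (0.628, 0.137, 0.200). The caddy is at about (0.507, −0.346) with its bar along −64.5°. Picking up now.

```bash
cat >> h.py <<'E'
def R(deg):
    a=np.radians(deg);return np.array([[-np.sin(a),np.cos(a),0],[np.cos(a),np.sin(a),0],[0,0,-1.]])
SEAT=np.array([.628,.1367,.200]);AX=np.array([np.cos(np.radians(104.6)),np.sin(np.radians(104.6)),0])
E
python3 - <<'E'
from h import *
P=np.array([.507,-.346,.124])
for t in(-64.5,115.5):
    print(t,arm.solve_ik(P,R(t)))
for t in(14.6,-165.4):print(t,arm.solve_ik(SEAT-.12*AX+[0,0,.048],R(t)),arm.solve_ik(SEAT+[0,0,.0-.05],R(t)))
q=[(arm.solve_ik(P,R(t)),t) for t in(-64.5,115.5)];q=[a for a in q if a[0] is not None]
t=min(q,key=lambda a:abs(a[0][5]))[1]
arm.move_to(P+[0,0,.13],R(t));arm.grip(.07)
print(arm.current_t(),arm.current_force())
arm.move_l(P,feed=.12);print(arm.current_force(),arm.current_ee_pos())
arm.grip(0.0);print(arm.current_width(),arm.current_grasp_force(),arm.current_force(),arm.current_t())
arm.move_l(P+[0,0,.05],feed=.1);arm.sleep(.3);print(arm.current_force(),arm.current_torque(),arm.current_width(),arm.current_t())
S=arm.snapshot("scene");T=arm.snapshot("top")
f=lambda im,x,y,w,h:cv2.resize(im[y:y+h,x:x+w],(400,300),interpolation=cv2.INTER_CUBIC)
cv2.imwrite("pics/lift.png",np.hstack([f(S,120,120,160,120),f(T,360,110,160,120)])[:,:,::-1])
E
```

```text
-64.5 [-3.98835100e+01  3.28430434e+01  8.45112415e+01 -2.54444375e-14
  6.26457151e+01  2.46164900e+01]
115.5 [-3.98835100e+01  3.28430434e+01  8.45112415e+01 -2.54444375e-14
  6.26457151e+01 -1.55383510e+02]
14.6 [-3.40200880e+00  2.95150225e+01  6.92801206e+01 -2.54444375e-14
  8.12048568e+01 -1.80020088e+01] [ 6.95945260e+00  3.32683483e+01  7.86610428e+01 -2.54444375e-14
  6.80706089e+01 -7.64054740e+00]
-165.4 [-3.40200880e+00  2.95150225e+01  6.92801206e+01 -2.54444375e-14
  8.12048568e+01  1.61997991e+02] [ 6.95945260e+00  3.32683483e+01  7.86610428e+01 -2.54444375e-14
  6.80706089e+01  1.72359453e+02]
4.15 [-0.25243205  0.60348372 -0.449892  ]
[-0.96978198  0.04567179 -0.28661011] [ 0.50737975 -0.34632301  0.12473212]
0.02589845966218035 29.999466240406036 [-0.4253959   0.63272656 -4.16817471] 6.1333
[-0.95348469  0.1021003  -5.08173001] [-0.10961551  0.13648664  0.00244995] 0.026071046998326436 7.0833
```

View pics/lift.png

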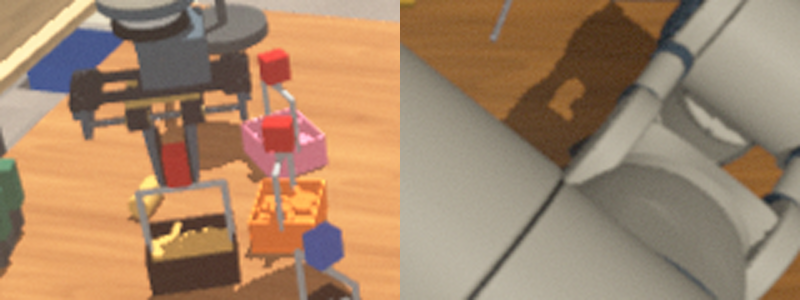

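The caddy is held by its red handle (width 26 mm, about 4.7 N) and clear of its neighbours. Next I'll carry it high over to the pre-insert pose off the arm's tip and check there.

```bash
python3 - <<'E'
from h import *
p=arm.current_ee_pos();arm.move_l([p[0],p[1],.36],feed=.25)
pre=SEAT+.004*AX-.125*AX+[0,0,.030+.0187]
print(pre);arm.move_to(pre+[0,0,.11],R(14.6));arm.move_l(pre,feed=.15);arm.sleep(.4)
print(arm.current_force(),arm.current_ee_pos(),arm.current_t())
S=arm.snapshot("scene");T=arm.snapshot("top")
cv2.imwrite("pics/pre_s.png",S[:,:,::-1]);cv2.imwrite("pics/pre_t.png",T[:,:,::-1])
f=lambda im,x,y,w,h:cv2.resize(im[y:y+h,x:x+w],(800,600),interpolation=cv2.INTER_CUBIC)
cv2.imwrite("pics/pre_c.png",f(S,250,170,160,120)[:,:,::-1])
E
```

```text
[0.65850039 0.01960719 0.2487    ]
[-0.58190236 -0.09155332 -4.77904576] [0.65855995 0.01963097 0.24896856] 10.825
```

View pics/pre_c.png

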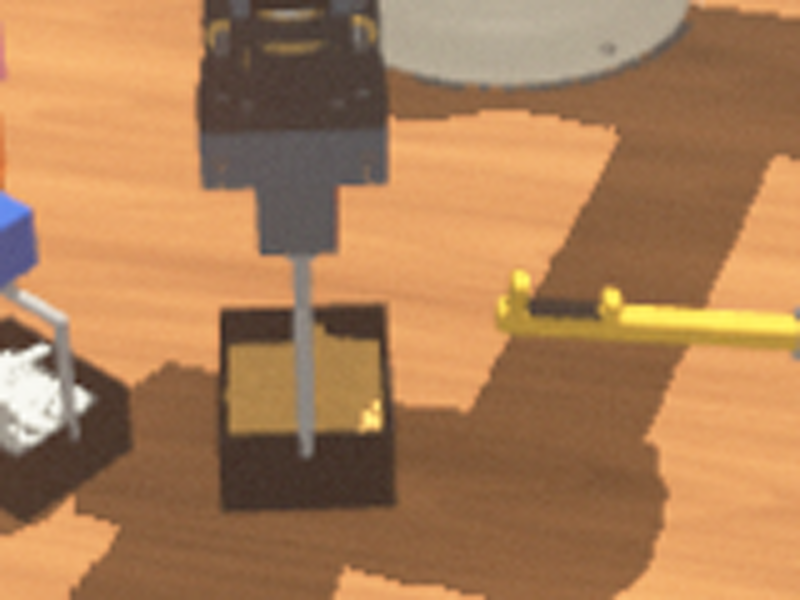

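The view shows the caddy hanging straight in the gripper. The near bail leg runs from crop (301,258) to (307,455), and the open side is in line with the arm tip at crop (518,300). I'll check the leg and rim pixels against the expected geometry.

```bash
python3 - <<'E'
from h import *
p=arm.current_ee_pos();o=p-[0,0,.124];b=np.array([np.cos(np.radians(14.6)),np.sin(np.radians(14.6)),0])
cr=lambda X:((proj("scene",X)-[250,170])*5).round(1)
for n,X in(("legtop",o+.045*b+[0,0,.11]),("legrim",o+.048*b+[0,0,.045]),("front bot -x",o+.048*b-.04*AX),("front bot +x",o+.048*b+.04*AX),("front rim -",o+.048*b-.04*AX+[0,0,.045]),("front rim +",o+.048*b+.04*AX+[0,0,.045]),("seat",SEAT),("seat+x10",SEAT+.01*AX),("leg+10",o+.045*b+.01*AX+[0,0,.11])):print(n,cr(X))
E
```

```text
legtop [295.4 314.5]
legrim [299.4 433.7]
front bot -x [214.4 512.3]
front bot +x [389.2 506. ]
front rim - [210.  436.8]
front rim + [388.6 430.6]
seat [559.5 305.9]
seat+x10 [581.2 305.2]
leg+10 [318.4 313.7]
```

The offsets agree: caddy and seat both appear about 2.7 mm along the arm from prediction, so relative error is about 0.5 mm. Clearances are good. Next I'll insert and do the first part of the lowering under force watch.

```bash
python3 - <<'E'
from h import *
f=lambda im,x,y,w,h:cv2.resize(im[y:y+h,x:x+w],(400,300),interpolation=cv2.INTER_CUBIC)
p=arm.current_ee_pos();q=p+.125*AX
for s in(.04,.08,.125):
    arm.move_l(p+s*AX,feed=.08);F=arm.current_force();print(s,F.round(2))
    if np.hypot(F[0],F[1])>3:raise SystemExit("contact")
S1=arm.snapshot("scene")
arm.move_l(q-[0,0,.024],feed=.05);arm.sleep(.2);print(arm.current_force().round(2),arm.current_t())
S2=arm.snapshot("scene")
cv2.imwrite("pics/ins.png",np.hstack([f(S,300,150,160,120) for S in(S1,S2)])[:,:,::-1])
E
```

```text
0.04 [-0.11 -0.05 -4.9 ]
0.08 [ 0.12  0.12 -4.63]
0.125 [ 0.45 -0.49 -4.93]
[ 0.81 -0.59 -5.61] 13.8167
```

View pics/ins.png

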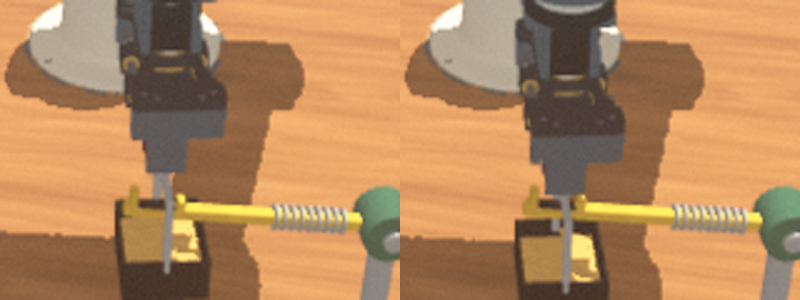

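Threaded cleanly, with no contact force. One quick projection check of the bar against the shoulder before it touches.

```bash
python3 - <<'E'
from h import *
p=arm.current_ee_pos();o=p-[0,0,.124];b=np.array([np.cos(np.radians(14.6)),np.sin(np.radians(14.6)),0])
cr=lambda X:((proj("scene",X)-[300,150])*2.5+[400,0]).round(1)
for n,X in(("legtop",o+.045*b+[0,0,.11]),("legrim",o+.045*b+[0,0,.05]),("barC",o+[0,0,.106]),("seat",SEAT),("seat-18",SEAT-.018*AX),("seat+18",SEAT+.018*AX)):print(n,cr(X))
S=arm.snapshot("scene");cv2.imwrite("pics/z.png",cv2.resize(S[205:265,330:410],(800,600),interpolation=cv2.INTER_CUBIC)[:,:,::-1])
E
```

```text
legtop [564.9 224. ]
legrim [562.6 275.8]
barC [559.4 196.8]
seat [554.8 203. ]
seat-18 [535.2 203.6]
seat+18 [574.3 202.3]
```

View pics/z.png

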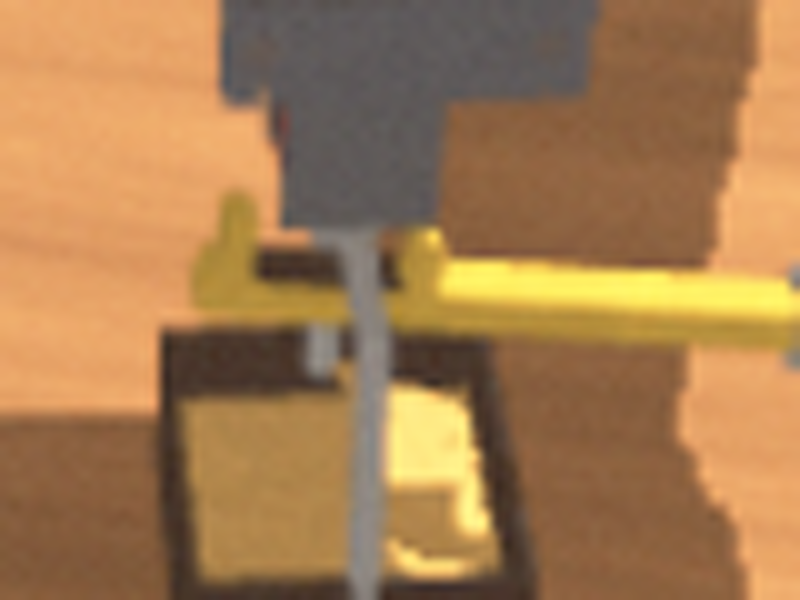

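The bar centre sits about 3–4 mm on the post side of seat centre. The seat spans zoom x 255–400 and the bar is near 342. The handle (left edge 275) clears the upturned tip (258). Lowering with the arm until it carries the load.

```bash
python3 - <<'E'
from h import *
def fz(n=8):
    a=[]
    for _ in range(n):arm.sleep(.02);a.append(arm.current_force())
    return np.mean(a,0)
p=arm.current_ee_pos();z=p[2];d=0
while d<.085:
    F=fz();print(round(d,3),F.round(2),round(arm.current_t(),1))
    if F[2]>-.5 or np.hypot(F[0],F[1])>5:break
    d+=.004 if F[2]<-1.2 else .002
    arm.move_l([p[0],p[1],z-d],feed=.02)
arm.sleep(1);print(fz(20).round(2),arm.current_torque().round(3),arm.current_ee_pos(),arm.current_t())
S=arm.snapshot("scene");cv2.imwrite("pics/low.png",cv2.resize(S[185:305,310:470],(800,600),interpolation=cv2.INTER_CUBIC)[:,:,::-1])
E
```

```text
0 [-0.01 -0.01 -4.26] 14.1
0.004 [-0.29 -0.06 -4.68] 14.5
0.008 [-0.65  0.3  -4.4 ] 15.0
0.012 [-0.44 -0.06 -4.11] 15.5
0.016 [-0.62  0.05 -3.53] 16.0
0.02 [-0.1  -0.18 -2.87] 16.5
0.024 [-0.25 -0.4  -2.92] 16.9
0.028 [-0.22 -0.19 -2.47] 17.4
0.032 [ 0.11 -0.67 -2.16] 17.9
0.036 [-0.07 -0.69 -1.98] 18.4
0.04 [ 0.17 -0.91 -1.94] 18.9
0.044 [-0.05 -0.1  -1.25] 19.4
0.048 [ 0.05  1.27 -0.66] 19.8
0.05 [ 0.02  1.42 -0.58] 20.2
0.052 [ 0.19  1.17 -0.38] 20.6
[ 0.61  0.63 -0.68] [ 0.093 -0.198  0.017] [0.62709079 0.14063225 0.17305747] 21.9417
```

View pics/low.png

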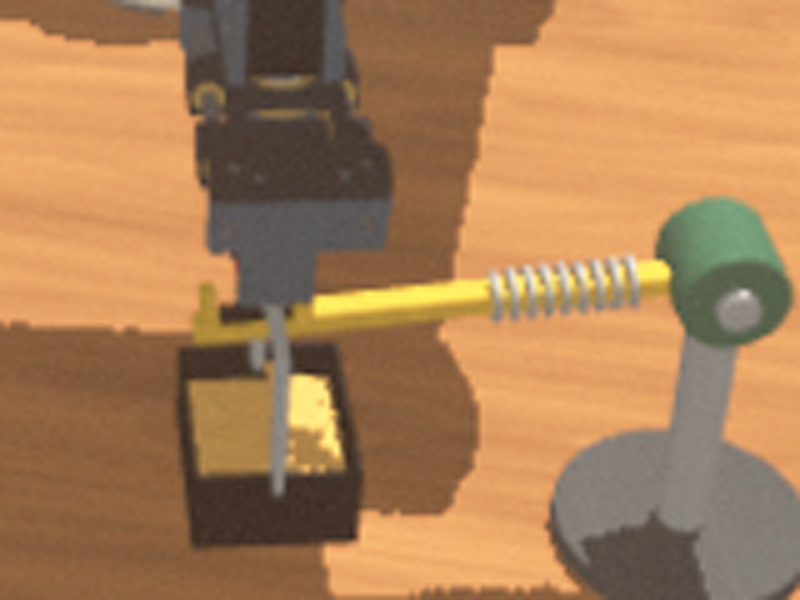

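The arm has sunk about 42 mm and carries nearly all the load, with the bar on the seat between tip and shoulder. The force still shows about 0.3 N short of the empty-gripper reading (around −0.37), so I'll lower a little more with longer averages.

```bash
python3 - <<'E'
from h import *
def fz(n=40):
    a=[]
    for _ in range(n):arm.sleep(.02);a.append(arm.current_force())
    a=np.array(a);return a.mean(0),a.std(0)[2]
p=arm.current_ee_pos();d=0
while d<.012:
    F,s=fz();print(round(d,3),F.round(2),round(s,2),round(arm.current_t(),1))
    if F[2]>-.35:break
    d+=.002;arm.move_l([p[0],p[1],p[2]-d],feed=.015)
arm.sleep(.5);print(fz()[0].round(2),arm.current_torque().round(3),arm.current_ee_pos(),arm.current_t())
E
```

```text
0 [ 0.99  0.9  -0.63] 0.5 22.7
0.002 [ 0.15  1.23 -0.55] 0.49 23.6
0.004 [-0.04  1.63 -0.36] 0.42 24.6
0.006 [ 0.29  1.57 -0.17] 0.46 25.5
[ 0.51  1.26 -0.03] [ 0.161 -0.094 -0.025] [0.62712829 0.14065152 0.16704277] 26.675
```

The arm is carrying the weight; the vertical force is about 0. A sideways pull of about 1.3 N toward the post remains, from the seat's arc. I'll relieve it by a millimetre steps, then open gently.

```bash
python3 - <<'E'
from h import *
def fz(n=40):
    a=[]
    for _ in range(n):arm.sleep(.02);a.append(arm.current_force())
    return np.mean(a,0)
p=arm.current_ee_pos()
for k in range(1,4):
    arm.move_l(p+.0007*k*AX,feed=.01);F=fz();print(k,F.round(2),F@AX)
    if F@AX<.4:break
arm.sleep(.5);S1=arm.snapshot("scene");print(arm.current_t())
arm.grip(.05);arm.sleep(.3);S2=arm.snapshot("scene");print(arm.current_force().round(2),arm.current_width(),arm.current_t())
f=lambda S:cv2.resize(S[185:305,310:470],(400,300),interpolation=cv2.INTER_CUBIC)
cv2.imwrite("pics/rel.png",np.hstack([f(S1),f(S2)])[:,:,::-1])
E
```

```text
1 [ 0.89 -2.93 -0.39] -3.061387340118585
28.1417
[-1.16 -0.36 -0.23] 0.049623091188386904 29.05
```

View pics/rel.png

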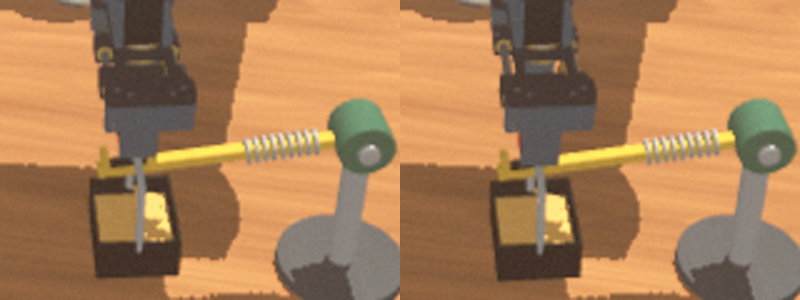

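The caddy hangs on the seat after release, and the arm didn't visibly drop or bounce. Retreating straight up.

```bash
python3 - <<'E'
from h import *
arm.grip(.065)
p=arm.current_ee_pos();arm.move_l(p+[0,0,.06],feed=.08);arm.move_l(p+[0,0,.17],feed=.2);arm.sleep(1)
S=arm.snapshot("scene");arm.sleep(.4);S2=arm.snapshot("scene");print(arm.current_t(),arm.current_force().round(2),np.abs(S.astype(int)-S2)[185:305,310:470].max())
cv2.imwrite("pics/end.png",cv2.resize(S2[145:305,270:484],(800,600),interpolation=cv2.INTER_CUBIC)[:,:,::-1])
E
```

```text
32.5917 [ 0.78 -0.21 -0.67] 43
```

View pics/end.png

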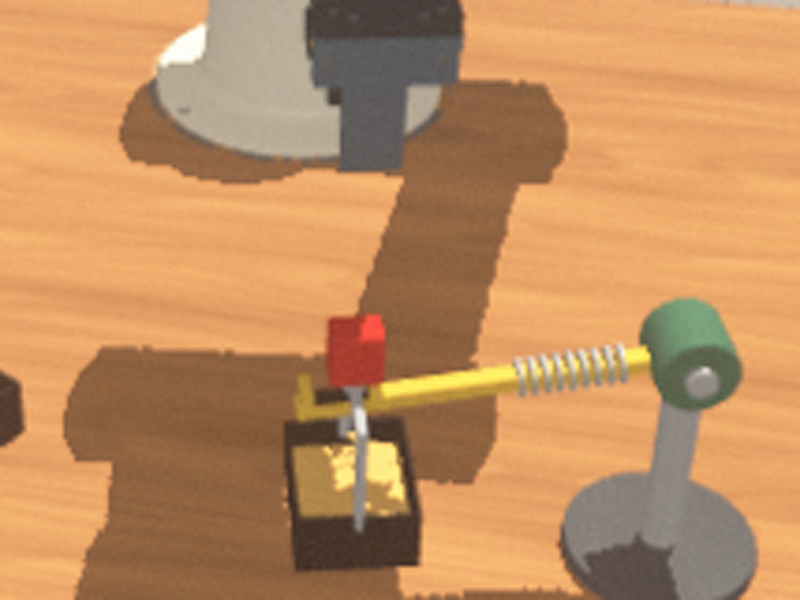

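The caddy hangs level and still, its bar on the seat (about (350,393)) between tip and shoulder, and the gripper is well clear.

```bash
python3 -c "
from rig import arm
print(arm.sign_off())"
```

```text
the job is handed in; nothing more can be done
None
```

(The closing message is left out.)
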